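Put cemented heels into the drying cabinet and shut it

ROBOT

A 6-joint arm with a two-finger parallel gripper is mounted at the origin on a cart in front of the work surface, level with it; the furniture and walls round the work are solid. World frame = base frame: x ahead of the robot, y to its left, z up, the work surface at z = 0. Lengths are in m, angles in rad, forces in N, time in s.
With the tool pointing down it reaches from about 0.3 to 0.875 m from the base axis. Payload 6.4 kg.
Tool frame: the origin (TCP) lies between the finger pads; the fingertips stand 25 mm ahead of it and the grasp point (between the pads) lies 6 mm ahead of it; z points along the fingers, y is the line along which they close (so a half turn about z gives the same grasp; the last joint's range is limited). The gripper opens to 85 mm and grips with 20 to 120 N. Pads are 22 mm wide; open, the fingers measure 114 mm over their backs; the gripper's body (76 mm by 85 mm) begins 54 mm behind the grasp point. The pads swing forward as they close: fully open they stand 13 mm farther back than shut.
Start: joints at [-1.458, 0.181, 1.607, -0, 1.354, -0.206], TCP at [0.18, -0.546, 0.256] pointing down, gripper open.
Joint ranges: [-2.99, 2.99], [-0.89, 2.07], [0.3, 2.58], [-1.14, 4.28], [0, 2.63], [-3.12, 3.12]. Speed limits (rad/s): [2.57, 2.57, 3.01, 3.14, 3.14, 3.14].

INTERFACE

Orientations are given as a unit quaternion [w, x, y, z].
In Python, from bench import ctrl gives the robot as it stands.
- The arm moves only by the tool servo_tool, never from a script. Its argument "series" is text: rows parted by semicolons, each of 7 numbers parted by spaces: the gripper command: -1 is fully open, 1 is shut, values between are in proportion, then the shift along the tool's x, y, z in m, then the turn, a rotation vector about the tool's x, y, z in degrees. A call has 1 to 12 rows; each row is the pose to reach, as a shift and turn from the pose commanded when the call began, along the tool's axes at that moment; what a row does not reach only later rows make up. A row lasts 1/12 s, in which the tool goes at most 41.7 mm and 7.16 degrees, less where a joint would pass 70% of its speed; a pose out of reach is approached as far as the arm can. A call with a gripper value outside its range is refused whole. The fingers move at their own pace and stop on an object; the grip force is fixed at half the most. Time passes only in rows, so rows that repeat a pose let the fingers close. It gives the time, the measured TCP pose, the force, the opening and the grip force at its end, in the units of the state.
- ctrl.get_obs(): the state, without advancing time (a new reading comes with each control period).
- ctrl.camera(name): name is "scene" or "top" or "wrist"; returns a dict with "img" (400x640x3 uint8, red, green, blue), "z_map" (400x640 float32, m along the optical axis (not along the pixel's ray), 0 where there is no reading), "fovy" (degrees; the focal length in pixels is half the picture's height over the tangent of half this angle, whatever the lens; pixels are square), "cx", "cy" (the principal point, pixels), "extrinsics" (4x4, takes a point from camera to world coordinates); the wrist camera has in their place "T_tool_cam" (4x4, takes a point from camera to tool coordinates, whose origin is the TCP and whose axes are the flange's). Camera axes: x right, y down, z forward; pixel columns grow to the right and rows downward; lengths in m; the calibration is good to about 2 mm. A picture is of the moment at which its call begins: read the wrist's pose just before it.
- ctrl.hand_in(): hands the job in; it is judged then, once.
The state is a dict: "time_s": time; "q": joint angles; "dq": joint speeds; "joint_efforts": joint torques, N m; "eef_pos": TCP position; "eef_rot": TCP orientation; "wrist_force": force on the tool from outside, world axes, zero at the start; "torque": the same for the moment, N m; "opening": opening from 0.0 (shut) to 1.0 (fully open); "grasp_force": force on a finger pad.
Only numpy, scipy, OpenCV 4.12 (cv2) and the standard library are available. Lean on these libraries where they do the work, as an engineer would, in place of code of your own. Each camera call takes 0.05 s, during which the arm holds its last target. There are 200 camera calls.

TASK

Put the cemented heels away to dry: push the pulled-out tray fully home into the drying cabinet, push its door fully shut, and then push the swing catch over until it lies level across the door. Push gently with the fingertips or the outside of the fingers only, and do not grasp or lift anything; the heels have wet cement on them, so do not touch them and keep them standing on the tray. Leave everything else on the bench and on the cabinet's roof where it is.

Things in the scene. Friction and masses are not known exactly. Their poses are not given: they have to be found in the camera images.
- cabinet: grey steel bench drying cabinet, bolted to the bench: 160 mm deep (x) by 250 mm wide (y), roof top at z 118 mm. Origin at the centre of its underside; x points to its back, y to its left as seen from the robot, z up. Its open front is the plane x = -80 mm; the opening spans y -95 to 105 mm and z 44 to 110 mm. The turning of this frame gives the direction of every push.
- tray (a joint): how far the tray is pulled out toward the robot, m: 0 = fully home against its stop, up to 0.10 out. It slides along the cabinet's x on runners, friction about 1.2 N, and stays where it is left.
- tray_front (a point): centre of the free upper part of the outer face of the tray's front plate, 83 mm above the bench. The plate is 190 mm wide (along the cabinet's y), 4 mm thick, from z 50 to 96 mm; with the tray home its face stands 4 mm in front of the cabinet's front (x = -84 mm in the cabinet frame).
- tray_floor (a point): middle of the tray's floor, on its upper side, 51 mm above the bench; the floor is 146 mm (x) by 186 mm (y) with an edge 10 mm high at the sides and back; axes as the cabinet's
- door (a joint): door angle, rad: 0 = shut, grows as it swings out toward the robot and then to the left, up to 2.1 (1.57 = pointing straight out from the front). Friction about 0.05 Nm; it stays where it is left. It cannot shut while the tray sticks out or the catch lies down.
- door_hinge (a point): on the door's upright hinge line at the left edge of the opening, 78 mm above the bench (cabinet frame x -89, y 117 mm). The door is a white frame with a clear pane, reaching from 5 to 217 mm from this line, z 42 to 114 mm; when shut it lies along the cabinet's -y, with its outer face 7 mm in front of the hinge line (x = -96 mm in the cabinet frame) and its inner rim 7 mm behind it.
- door_middle (a point): middle of the door's outer face, 111 mm from the hinge line, 78 mm above the bench; moves with the door
- catch (a joint): swing catch angle, rad: 0 = arm straight up, grows as the arm turns over to the left and down in front of the door; 1.571 = level across the door, against its stop; negative = leaning right, to -0.5. Friction about 0.03 Nm; it stays where it is left.
- catch_pivot (a point): pivot of the swing catch on the cabinet's right-hand post, 85 mm above the bench (cabinet frame x -102, y -114 mm); the pivot axis is the cabinet's x. Its steel arm is 11 mm wide, 4 mm thick, and reaches 48 mm from the pivot, passing 4 mm in front of the shut door. Lying level it covers about 34 mm of the door's right edge.
- catch_plate (a point): middle of the pushing face of the catch's thumb plate, 34 mm out along the arm. The plate is the arm's outer 28 mm (20 to 48 mm from the pivot), 4 mm thick, bent 20 mm forward to the robot (cabinet x -102 to -122 mm). Its face lies 7.5 mm off the arm's middle line: on the right when the arm stands up, on top when it lies level. Moves with the catch
- heel_0: heel block 48x26x28 mm with wet cement on it, standing loose on the tray; origin at the centre of its underside
- heel_1: heel block 48x26x28 mm with wet cement on it, standing loose on the tray; origin at the centre of its underside
- heel_2: heel block 48x26x28 mm with wet cement on it, standing loose on the tray; origin at the centre of its underside
- heel_3: heel block 48x26x28 mm with wet cement on it, standing loose on the tray; origin at the centre of its underside
- wax_tin: flat round tin, 60 mm across, 25 mm high, lying on the cabinet's roof; origin at the centre of its underside
- thread: beige cone of thread, 58 mm across, 86 mm high, standing to the right of the cabinet; origin at the centre of its underside
- hammer: shoemaker's hammer, 250 mm long, lying on the right; origin at the middle of its length, on the bench
- brush: black-handled cement brush, 282 mm long, 12 mm thick, lying in front of the cabinet; origin at its middle
- stone: small grey rubbing block, 33x59x15 mm, front left; origin at the centre of its underside
- tape: roll of masking tape lying flat, 92 mm across, 24 mm high, front right; origin at the centre of its underside
- marker: marking pen, 131 mm long, 12 mm thick, lying front right; origin at its middle
Things that resemble listed ones, but are neither listed nor needed, are in the scene too. What is shaped like the heel_2 but pink is not meant. What is shaped like the heel_3 but blue is not meant.

How it is judged:
On the way, in this order (a step that is already met when the one before it is completed fails the run):
1. the tray is fully home (value of joint tray below 0.004 m), for 0.2 s.
2. the door is fully shut (value of joint tray below 0.004 m and value of joint door below 0.03 rad), for 0.2 s.
3. the catch lies level across the shut door (all of step 2 and value of joint catch above 1.47 rad), for 0.2 s.
At the end, for the whole second after the job is handed in: Tray within 4 mm of its stop, door within 0.03 rad of shut, catch at 1.47 rad or more (level across the door), and the four heels standing upright (within 0.2 rad) and at rest on the tray's floor (all of step 3 and z of heel_0 in the frame of tray_floor between -0.004 and 0.006 m and x of heel_0 in the frame of tray_floor between -0.073 and 0.073 m and y of heel_0 in the frame of tray_floor between -0.092 and 0.092 m and angle between each of heel_0, heel_1, heel_2, heel_3's own z axis and vertical below 0.2 rad and linear speed of each of heel_0, heel_1, heel_2, heel_3 below 0.02 m/s and z of heel_1 in the frame of tray_floor between -0.004 and 0.006 m and x of heel_1 in the frame of tray_floor between -0.073 and 0.073 m and y of heel_1 in the frame of tray_floor between -0.092 and 0.092 m and z of heel_2 in the frame of tray_floor between -0.004 and 0.006 m and x of heel_2 in the frame of tray_floor between -0.073 and 0.073 m and y of heel_2 in the frame of tray_floor between -0.092 and 0.092 m and z of heel_3 in the frame of tray_floor between -0.004 and 0.006 m and x of heel_3 in the frame of tray_floor between -0.073 and 0.073 m and y of heel_3 in the frame of tray_floor between -0.092 and 0.092 m); the robot touches nothing.
It fails at once if a heel is touched by the robot (more than 0.5 N) (contact force between any of the fingers, the arm and heel_0 above 0.5 N or contact force between any of the fingers, the arm and heel_1 above 0.5 N or contact force between any of the fingers, the arm and heel_2 above 0.5 N or contact force between any of the fingers, the arm and heel_3 above 0.5 N).
It fails at once if a heel is lifted more than 12 mm off the tray's floor (z of any of heel_0, heel_1, heel_2, heel_3 in the frame of tray_floor above 0.012 m).
It fails at once if the fingers grip or ram the cabinet or one of its parts (press on it with over 35 N) (contact force between the fingers and cabinet above 35 N).
It fails at once if something else on the bench or the cabinet's roof is moved more than 15 mm (distance of any of wax_tin, thread, hammer, brush, stone, tape, marker from where it was at the start of the episode above 0.015 m).
It also fails if it takes over 58 s, if anything falls off the work surface, if the arm or the gripper's body presses on something with over 40 N, if the wrist force passes 120 N, or if a joint passes its speed limit or range.

## Working session

There is one attempt and no reset: what is moved stays moved. The work goes in short steps, Python scripts to look and compute and a tool call to move; the robot and the scene stay as the last step left them, time stands still between calls to the robot, and variables do not carry over. Pictures are saved under pics/ and viewed, at most 10 in all, crops included, and the job is handed in when it is done.

Besides the shell and the picture viewer there is one more tool, called after ">>>" as a command line: name --argument value ..., lists and objects as JSON in quotes. servo_tool: Moves the arm, as the interface text tells. Its arguments: {"type":"object","properties":{"series":{"type":"string"}},"required":["series"]}

```bash
mkdir -p pics; ls
cat > h.py <<'E'
import numpy as np, cv2
from bench import ctrl
from scipy.spatial.transform import Rotation as R
def K(c):
    f=200/np.tan(np.radians(c["fovy"])/2); return f,c["cx"],c["cy"]
def cloud(c,T=None):
    f,cx,cy=K(c); T=c["extrinsics"] if T is None else T
    v,u=np.mgrid[:400,:640]; z=c["z_map"]
    P=np.stack([(u-cx)/f*z,(v-cy)/f*z,z,np.ones_like(z)],-1)@np.array(T).T
    P=P[...,:3]; P[z==0]=np.nan; return P
def ray(c,u,v,h):
    f,cx,cy=K(c); T=np.array(c["extrinsics"]); d=T[:3,:3]@np.array([(u-cx)/f,(v-cy)/f,1]); o=T[:3,3]
    return o+d*(h-o[2])/d[2]
E
python3 - <<'E'
from h import *
for n in ("scene","top"):
    c=ctrl.camera(n); cv2.imwrite(f"pics/{n}0.png",c["img"][...,::-1]); np.savez(f"{n}0.npz",**c)
    print(n,c["fovy"],c["cx"],c["cy"],np.round(c["extrinsics"],3).tolist(), (c["z_map"]>0).mean())
o=ctrl.get_obs(); print(o)
E
```

```text
pics
scene 54.855595117737984 319.98999275544384 201.59324330371405 [[-0.747, -0.432, 0.506, -0.039], [-0.665, 0.463, -0.586, 0.497], [0.019, -0.774, -0.633, 0.779], [0.0, 0.0, 0.0, 1.0]] 0.996015625
top 57.10020034642025 316.2364864866193 203.17232058119222 [[-0.006, -0.997, 0.083, 0.416], [-1.0, 0.005, -0.011, -0.08], [0.011, -0.083, -0.996, 1.124], [0.0, 0.0, 0.0, 1.0]] 0.9958359375
{'time_s': 0.1, 'q': array([-1.45833117e+00,  1.81456660e-01,  1.60788369e+00,  1.55114008e-06,
        1.35379171e+00, -2.06317934e-01]), 'dq': array([-0.00091068, -0.00157675, -0.00111713,  0.00269378,  0.00235879,
       -0.0012218 ]), 'joint_efforts': array([ 5.78044364e-04, -4.45877123e+01, -3.52236307e+01, -3.05594831e-04,
        4.11580782e-03,  2.85843191e-05]), 'eef_pos': array([ 0.18016792, -0.54557808,  0.25549163]), 'eef_rot': array([-7.68820049e-04,  9.87323773e-01,  1.58717279e-01,  3.68625418e-05]), 'wrist_force': array([ 0.78165273,  0.82625857, -0.17230886]), 'torque': array([-0.03347845, -0.01930518, -0.04548486]), 'grasp_force': 0.0, 'opening': 0.9973298915482733}
```

View pics/scene0.png

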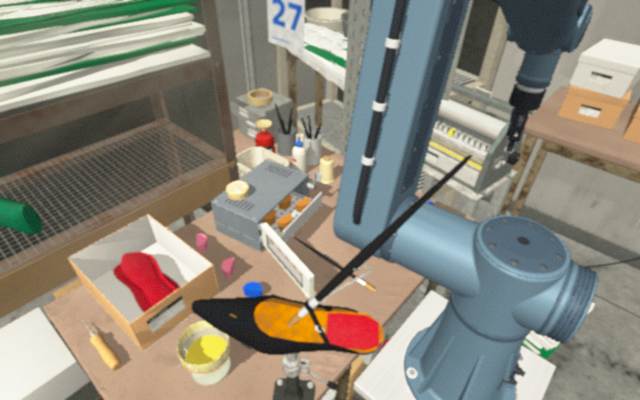

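View pics/top0.png

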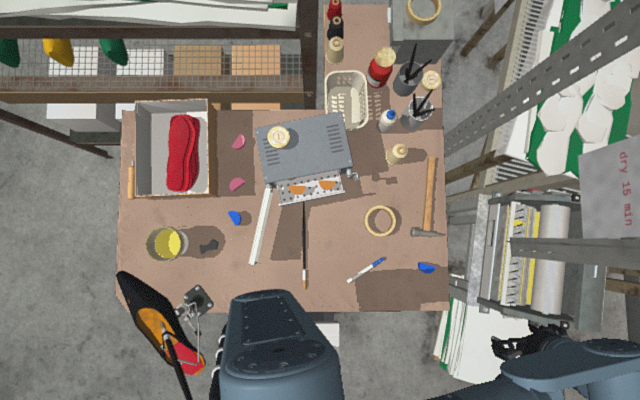

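The top view shows the grey cabinet (roof centred around 305,148), the tray plate at (312,190), the open door as a white bar from (268,190) to (253,263), and the catch near (352,175). The look-alikes are pink blocks at (238,142) and (237,184) and blue ones at (235,217) and (426,267). The brush lies at (305,245), the tape at (380,220), the thread at (398,152) and the tin at (278,136).

Run:
```python
from h import *
c=dict(np.load("top0.npz")); P=cloud(c); im=c["img"]
sl=np.zeros((400,640),bool); sl[95:275,235:365]=1
b=sl&(abs(P[...,2])<.006); print("bench z",np.nanmedian(P[sl&(P[...,2]<.02)][:,2]))
m=sl&(abs(P[...,2]-.118)<.008); m[:, :]&=True
n,l,s,_=cv2.connectedComponentsWithStats(m.astype(np.uint8)); 
for k in range(1,n):
    if s[k,4]<60: continue
    q=P[l==k]; r=cv2.minAreaRect((q[:,:2]*1000).astype(np.float32)); print("z118 comp",s[k],r,np.median(q[:,2]), cv2.boxPoints(r).round(1).tolist())
# roof incl. tin
m2=sl&(P[...,2]>.105)&(P[...,2]<.155)
n,l,s,_=cv2.connectedComponentsWithStats(m2.astype(np.uint8)); 
for k in range(1,n):
    if s[k,4]<60: continue
    q=P[l==k]; r=cv2.minAreaRect((q[:,:2]*1000).astype(np.float32)); print("roof+",s[k],r,cv2.boxPoints(r).round(1).tolist())
cv2.imwrite("pics/top0c.png",cv2.resize(im[95:275,230:430],None,fx=4,fy=4,interpolation=cv2.INTER_CUBIC)[:600,:,::-1])
```

```text
bench z 0.0016047272790262745
z118 comp [ 255  112   99   76 4671] ((653.1827392578125, -57.139129638671875), (170.48345947265625, 250.25914001464844), 11.561714172363281) 0.11924215014319328 [[544.5999755859375, 48.400001525878906], [594.7000122070312, -196.8000030517578], [761.7999877929688, -162.60000610351562], [711.5999755859375, 82.5]]
z118 comp [249 188  22  77 401] ((439.0242919921875, 64.53900146484375), (14.495966911315918, 211.9008026123047), 77.9455337524414) 0.1149798357980889 [[333.8999938964844, 79.5999984741211], [541.0999755859375, 35.29999923706055], [544.2000122070312, 49.5], [336.8999938964844, 93.80000305175781]]
roof+ [ 249  112  105  153 5484] ((545.5489501953125, -53.54753112792969), (276.5902099609375, 430.1590576171875), 88.05974578857422) [[325.8999938964844, -184.5], [755.7999877929688, -199.0], [765.2000122070312, 77.4000015258789], [335.29998779296875, 92.0]]
```

View pics/top0c.png

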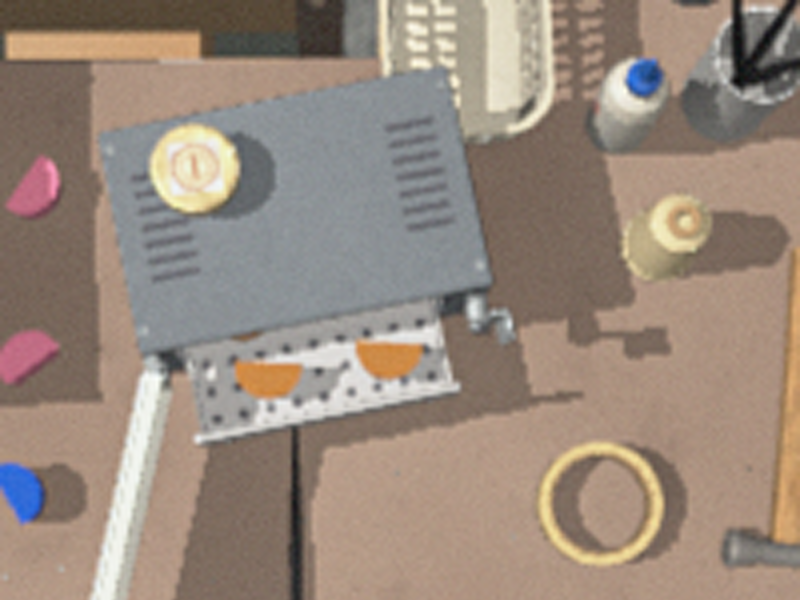

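The crop shows two of the orange heels on the perforated tray, the tray plate from (200,438) to (458,388), the open door at lower left, and the catch at (490,318) leaning right. The pink and blue blocks are on the bench, away from the tray. Cabinet yaw is about 11.55° and its centre about (0.658, -0.056).

```bash
cat >> h.py <<'E'
YAW=np.radians(11.55); C=np.array([.6583,-.0560,0])
RC=R.from_euler("z",YAW).as_matrix()
def cab(P): return (P-C)@RC
def wor(p): return np.asarray(p)@RC.T+C
E
python3 - <<'E'
from h import *
np.set_printoptions(suppress=True,precision=4)
for n in("top","scene"):
    c=dict(np.load(n+"0.npz")); P=cloud(c); Q=cab(P); 
    r=(abs(Q[...,1])<.11)&(abs(Q[...,2]-.118)<.006)&(abs(Q[...,0])<.12)
    print(n,"roof x pct",np.percentile(Q[r][:,0],[0.3,2,98,99.7]))
    r=(abs(Q[...,0])<.06)&(abs(Q[...,2]-.118)<.006)&(abs(Q[...,1])<.2)
    print(" roof y pct",np.percentile(Q[r][:,1],[0.3,2,98,99.7]))
    m=(Q[...,0]<-.09)&(Q[...,0]>-.2)&(abs(Q[...,1])<.09)&(Q[...,2]>.088)&(Q[...,2]<.102)
    if m.sum(): print(" tray plate top",m.sum(),np.percentile(Q[m],[5,50,95],axis=0))
    for s in(-1,1):
        k=m&(Q[...,1]*s>.03); print("  side",s,np.median(Q[k],axis=0) if k.any() else None)
    k=(Q[...,0]<-.095)&(Q[...,0]>-.135)&(Q[...,1]<-.1)&(Q[...,1]>-.19)&(Q[...,2]>.06)
    print(" catch",k.sum()); print(Q[k][Q[k][:,2].argsort()][::max(1,k.sum()//14)])
    # obstacles above the bench
    for nm,lo,hi in(("tin",.13,.16),):
        k=(abs(Q[...,0])<.08)&(abs(Q[...,1])<.12)&(Q[...,2]>lo)&(Q[...,2]<hi); print(" tin",np.median(Q[k],axis=0),Q[k].max(0))
    k=(P[...,0]>.2)&(P[...,0]<.85)&(abs(P[...,1])<.45)&(P[...,2]>.15)&(P[...,2]<.7)
    nn,l,s,_=cv2.connectedComponentsWithStats(k.astype(np.uint8))
    for i in range(1,nn):
        if s[i,4]>25: q=P[l==i]; print(" tall",s[i][:4],q.min(0),q.max(0))
    k=(Q[...,1]<-.14)&(Q[...,1]>-.3)&(abs(Q[...,0])<.14)&(Q[...,2]>.06)&(Q[...,2]<.12)
    print(" thread?",np.median(Q[k],axis=0))
E
```

```text
top roof x pct [-0.0807 -0.0785  0.0753  0.0782]
 roof y pct [-0.124  -0.1201  0.12    0.1242]
 tray plate top 116 [[-0.1462 -0.0817  0.0949]
 [-0.1437 -0.0017  0.0992]
 [-0.1411  0.0807  0.1014]]
  side -1 [-0.1439 -0.0628  0.099 ]
  side 1 [-0.1437  0.062   0.099 ]
 catch 64
[[-0.1086 -0.116   0.0815]
 [-0.0962 -0.1208  0.0893]
 [-0.1052 -0.1071  0.0903]
 [-0.106  -0.1097  0.0916]
 [-0.1053 -0.1183  0.0941]
 [-0.0967 -0.1169  0.0971]
 [-0.1136 -0.1208  0.1067]
 [-0.1047 -0.1166  0.1108]
 [-0.1121 -0.1233  0.1123]
 [-0.1152 -0.1223  0.1154]
 [-0.1195 -0.1233  0.123 ]
 [-0.1172 -0.1233  0.1264]
 [-0.1095 -0.1246  0.1296]
 [-0.1162 -0.1286  0.1311]
 [-0.1071 -0.1249  0.1319]
 [-0.122  -0.1269  0.1342]]
 tin [0.0328 0.0612 0.1437] [0.0641 0.091  0.1486]
 tall [ 20   0 299  89] [ 0.7928 -0.0928  0.1505] [0.8499 0.4499 0.5552]
 tall [116 270  70  66] [0.2    0.2174 0.1502] [0.3375 0.3565 0.3062]
 tall [209 289 119 106] [ 0.2288 -0.0957  0.2668] [0.2997 0.096  0.6999]
 tall [194 303   6  28] [0.2008 0.1777 0.1504] [0.2399 0.2275 0.2686]
 tall [427 350 162  50] [ 0.2    -0.4499  0.5275] [ 
[... 636 characters left out ...]

 [-0.1041 -0.1149  0.1212]
 [-0.1116 -0.1195  0.1248]
 [-0.1074 -0.1266  0.1262]
 [-0.1119 -0.1246  0.1291]]
 tin [0.0305 0.0698 0.1418] [0.064  0.0956 0.1454]
 tall [  0   0 235 157] [ 0.7908 -0.092   0.1501] [0.85   0.4219 0.5883]
 tall [333   0 102 250] [0.2    0.0173 0.2706] [0.2853 0.1018 0.6752]
 tall [446   0  24  79] [ 0.2    -0.0944  0.5516] [ 0.2032 -0.0679  0.6622]
 tall [506  26   9  16] [ 0.2    -0.3796  0.5405] [ 0.2198 -0.3494  0.5748]
 tall [320 290  15  14] [0.2002 0.1794 0.2324] [0.2177 0.1943 0.2695]
 tall [191 294 120  61] [0.2    0.2346 0.2355] [0.3324 0.361  0.3052]
 tall [286 353  11   9] [0.2105 0.2579 0.1502] [0.2253 0.2732 0.1741]
 thread? [ 0.032  -0.2449  0.0773]
```

Cabinet fit agrees in both views: roof x ±80 mm, y ±124 mm. The tray face is at x ≈ -146 mm, so about 62 mm out, and the door is about 1.98 rad open. The catch leans slightly right. I'm moving in front of the tray with the gripper shut.

>>> servo_tool --series "1 0.02 -0.017 0 0 0 0; 1 0.045 -0.037 0 0 0 0; 1 0.075 -0.062 0 0 0 0; 1 0.105 -0.087 0 0 0 0; 1 0.135 -0.112 0 0 0 0; 1 0.165 -0.137 0 0 0 0; 1 0.195 -0.162 0 0 0 0; 1 0.225 -0.187 0 0 0 0; 1 0.25 -0.207 0 0 0 0; 1 0.275 -0.228 0 0 0 0; 1 0.295 -0.244 0 0 0 0; 1 0.307 -0.254 0 0 0 0"

```text
time_s: 1.1
eef_pos: [0.393, -0.2061, 0.2561]
eef_rot: [-0.0, 0.987, 0.16, 0.0]
wrist_force: [0.4, -0.2, -0.6]
opening: 0.001
grasp_force: 0.0
```

>>> servo_tool --series "1 0.015 -0.012 0 0 0 1; 1 0.035 -0.03 0 0 0 2.5; 1 0.06 -0.05 0 0 0 4; 1 0.08 -0.067 0 0 0 5.5; 1 0.095 -0.08 0 0 0 6.5; 1 0.102 -0.085 0 0 0 6.72; 1 0.102 -0.085 0 0 0 6.72; 1 0.102 -0.085 0 0 0 6.72"

```text
time_s: 1.77
eef_pos: [0.4621, -0.0961, 0.256]
eef_rot: [0.0, 0.995, 0.101, -0.0]
wrist_force: [1.1, -1.1, -0.4]
opening: -0.001
grasp_force: 0.0
```

```bash
cat > st.py <<'E'
from h import *
o=ctrl.get_obs(); print(round(o["time_s"],2),"cab TCP mm",(cab(o["eef_pos"])*1000).round(1),"euler rel cab (xyz)",(R.from_matrix(RC.T@R.from_quat(np.roll(o["eef_rot"],-1)).as_matrix())*R.from_euler("x",np.pi).inv()).as_rotvec(degrees=True).round(2),"F",(o["wrist_force"]@RC).round(1),"op",round(o["opening"],2),"q",o["q"].round(2))
E
python3 st.py
python3 - <<'E'
from h import *
o=ctrl.get_obs(); c=ctrl.camera("wrist"); T=np.eye(4); T[:3,:3]=R.from_quat(np.roll(o["eef_rot"],-1)).as_matrix(); T[:3,3]=o["eef_pos"]
cv2.imwrite("pics/w1.png",c["img"][...,::-1])
P=cloud(c,T@c["T_tool_cam"]); Q=cab(P); 
m=(Q[...,0]<-.1)&(Q[...,0]>-.2)&(abs(Q[...,1])<.09)&(Q[...,2]>.088)&(Q[...,2]<.104)
print(m.sum(),np.percentile(Q[m],[3,50,97],axis=0).round(4) if m.any() else "")
# finger extents in tool frame
q=cloud(c,c["T_tool_cam"]); k=(np.abs(q[...,1])<.08)&(np.abs(q[...,0])<.05)&(q[...,2]<.03)
print(k.sum(),np.nanpercentile(q[k],[1,50,99],axis=0).round(4) if k.any() else "")
E
```

```text
1.77 cab TCP mm [-200.3   -0.   256. ] euler rel cab (xyz) [-0.    0.05  0.08] F [ 0.9 -1.3 -0.4] op -0.0 q [-0.46 -0.05  1.86 -0.    1.34  0.91]
1164 [[-0.1456 -0.083   0.0959]
 [-0.1427  0.0012  0.0977]
 [-0.1402  0.0844  0.0993]]
37014 [[-0.0078 -0.0572 -0.069 ]
 [ 0.0125 -0.0007 -0.0486]
 [ 0.0205  0.0559  0.012 ]]
```

View pics/w1.png

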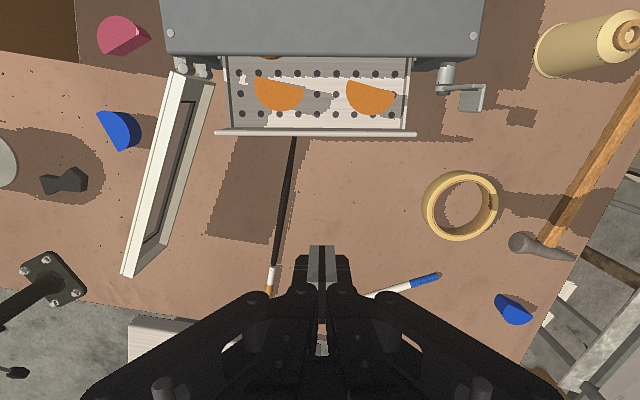

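The wrist view shows the tray plate edge from (216,132) to (416,132), the fingers at (322,270), the door at left and the catch at (465,90). Descending in front of the plate with fingertips at z ≈ 78 mm, then approaching to just short of it.

>>> servo_tool --series "1 0 0 0.02 0 0 0; 1 0 0 0.05 0 0 0; 1 0 0 0.08 0 0 0; 1 0 0 0.11 0 0 0; 1 0 0 0.135 0 0 0; 1 0 0 0.148 0 0 0; 1 0.005 0 0.153 0 0 0; 1 0.015 0 0.153 0 0 0; 1 0.025 0 0.153 0 0 0; 1 0.032 0 0.153 0 0 0; 1 0.036 0 0.153 0 0 0; 1 0.036 0 0.153 0 0 0"

```text
time_s: 2.82
eef_pos: [0.4995, -0.0889, 0.1045]
eef_rot: [0.001, 0.995, 0.101, 0.001]
wrist_force: [0.1, 0.5, 0.4]
opening: -0.004
grasp_force: 0.0
```

```bash
python3 st.py
python3 - <<'E'
from h import *
o=ctrl.get_obs(); c=ctrl.camera("wrist")
q=cloud(c,c["T_tool_cam"])
for z in range(-70,30,8):
    k=(np.abs(q[...,1])<.08)&(np.abs(q[...,0])<.03)&(q[...,2]*1000>z)&(q[...,2]*1000<z+8)
    if k.sum()>5: print(z,k.sum(),(np.percentile(q[k],[1,99],axis=0)[:,:2]*1000).round(1).tolist())
E
```

```text
2.82 cab TCP mm [-162.1   -0.5  104.5] euler rel cab (xyz) [-0.09 -0.13  0.05] F [0.2 0.5 0.4] op -0.0 q [-0.41  0.23  1.89  0.    1.02  0.96]
-70 4133 [[10.7, -60.7], [21.2, 59.5]]
-62 9054 [[4.8, -59.3], [18.7, 58.4]]
-54 7575 [[-7.4, -53.7], [18.6, 52.4]]
-46 4907 [[-8.8, -47.7], [18.5, 46.0]]
-38 4808 [[-8.4, -40.7], [13.7, 39.5]]
-30 3123 [[-8.1, -35.8], [14.7, 34.8]]
-22 1155 [[-4.9, -29.3], [14.9, 27.9]]
-14 682 [[-9.7, -12.5], [12.7, 10.9]]
-6 550 [[7.1, -13.9], [12.5, 12.8]]
2 4288 [[7.4, -78.1], [22.3, 78.0]]
10 2239 [[7.4, -78.2], [21.8, 78.2]]
18 1901 [[19.8, -78.3], [21.8, 78.6]]
26 1620 [[20.0, -78.4], [21.8, 78.4]]
```

>>> servo_tool --series "1 0.001 0 -0.003 0 0 0; 1 0.003 0 -0.004 0 0 0; 1 0.005 0 -0.004 0 0 0; 1 0.008 0 -0.004 0 0 0; 1 0.012 0 -0.004 0 0 0; 1 0.017 0 -0.004 0 0 0; 1 0.022 0 -0.004 0 0 0; 1 0.027 0 -0.004 0 0 0; 1 0.032 0 -0.004 0 0 0; 1 0.037 0 -0.004 0 0 0; 1 0.041 0 -0.004 0 0 0; 1 0.044 0 -0.004 0 0 0"

```text
time_s: 3.87
eef_pos: [0.5413, -0.0798, 0.1072]
eef_rot: [-0.0, 0.995, 0.101, -0.0]
wrist_force: [-1.6, -0.2, 0.1]
opening: 0.003
grasp_force: 0.7
```

>>> servo_tool --series "1 0.002 0 0 0 0 0; 1 0.005 0 0 0 0 0; 1 0.008 0 0 0 0 0; 1 0.011 0 0 0 0 0; 1 0.014 0 0 0 0 0; 1 0.016 0 0 0 0 0; 1 0.018 0 0 0 0 0; 1 0.019 0 0 0 0 0; 1 0.019 0 0 0 0 0"

```text
time_s: 4.62
eef_pos: [0.5597, -0.076, 0.1073]
eef_rot: [-0.0, 0.995, 0.101, 0.0]
wrist_force: [-0.6, -0.4, 0.3]
opening: 0.0
grasp_force: 0.0
```

```bash
python3 st.py
```

```text
4.62 cab TCP mm [-100.6    0.2  107.3] euler rel cab (xyz) [ 0.01 -0.02 -0.  ] F [-0.6 -0.3  0.3] op 0.0 q [-0.35  0.34  1.74  0.    1.06  1.02]
```

>>> servo_tool --series "1 0.001 0 0 0 0 0; 1 0.002 0 0 0 0 0; 1 0.003 0 0 0 0 0; 1 0.004 0 0 0 0 0; 1 0.004 0 0 0 0 0"

```text
time_s: 5.03
eef_pos: [0.5635, -0.0752, 0.1074]
eef_rot: [-0.0, 0.995, 0.101, 0.0]
wrist_force: [0.4, -0.5, -0.5]
opening: -0.002
grasp_force: 0.2
```

>>> servo_tool --series "1 0.001 0 0 0 0 0; 1 0.001 0 0 0 0 0; 1 0.002 0 0 0 0 0; 1 0.002 0 0 0 0 0"

```text
time_s: 5.37
eef_pos: [0.5642, -0.0751, 0.1072]
eef_rot: [-0.0, 0.995, 0.101, -0.001]
wrist_force: [-6.8, -1.6, 4.8]
opening: 0.003
grasp_force: 3.5
```

Resistance rises at TCP x ≈ -96 mm, where the tray stop should be. Backing off 60 mm, rising, and checking.

>>> servo_tool --series "1 -0.01 0 0 0 0 0; 1 -0.03 0 0 0 0 0; 1 -0.05 0 0 0 0 0; 1 -0.065 0 -0.01 0 0 0; 1 -0.075 0 -0.03 0 0 0; 1 -0.085 0 -0.06 0 0 0; 1 -0.09 0 -0.09 0 0 0; 1 -0.09 0 -0.12 0 0 0; 1 -0.09 0 -0.14 0 0 0; 1 -0.09 0 -0.15 0 0 0; 1 -0.09 0 -0.15 0 0 0; 1 -0.09 0 -0.15 0 0 0"

```text
time_s: 6.37
eef_pos: [0.4769, -0.0929, 0.2567]
eef_rot: [0.0, 0.995, 0.101, 0.0]
wrist_force: [-0.1, -0.6, -0.6]
opening: 0.002
grasp_force: 0.0
```

```bash
python3 st.py
python3 - <<'E'
from h import *
o=ctrl.get_obs(); c=ctrl.camera("wrist"); T=np.eye(4); T[:3,:3]=R.from_quat(np.roll(o["eef_rot"],-1)).as_matrix(); T[:3,3]=o["eef_pos"]
cv2.imwrite("pics/w2.png",c["img"][...,::-1])
P=cloud(c,T@c["T_tool_cam"]); Q=cab(P)
k=(abs(Q[...,1])<.08)
for a,b in((.055,.092),(.092,.1),(.112,.125)):
    m=k&(Q[...,2]>a)&(Q[...,2]<b)&(Q[...,0]<-.04)&(Q[...,0]>-.12); print(a,m.sum(),np.percentile(Q[m][:,0],[2,20,50]).round(4) if m.any() else "")
c=ctrl.camera("top"); np.savez("top1.npz",**c); Q=cab(cloud(c)); k=abs(Q[...,1])<.08
for a,b in((.055,.092),(.092,.103),(.112,.125)):
    m=k&(Q[...,2]>a)&(Q[...,2]<b)&(Q[...,0]<-.04)&(Q[...,0]>-.12); print("top",a,m.sum(),np.percentile(Q[m][:,0],[2,20,50]).round(4) if m.any() else "")
E
```

```text
6.37 cab TCP mm [-1.851e+02  2.000e-01  2.567e+02] euler rel cab (xyz) [-0.   -0.02 -0.  ] F [-0.3 -0.6 -0.6] op 0.0 q [-0.44 -0.02  1.82  0.    1.34  0.93]
0.055 281 [-0.0855 -0.0847 -0.0844]
0.092 1203 [-0.0849 -0.084  -0.0824]
0.112 11451 [-0.0798 -0.0718 -0.0595]
top 0.055 0 
top 0.092 6 [-0.0857 -0.0853 -0.083 ]
top 0.112 283 [-0.079  -0.0657 -0.0537]
```

View pics/w2.png

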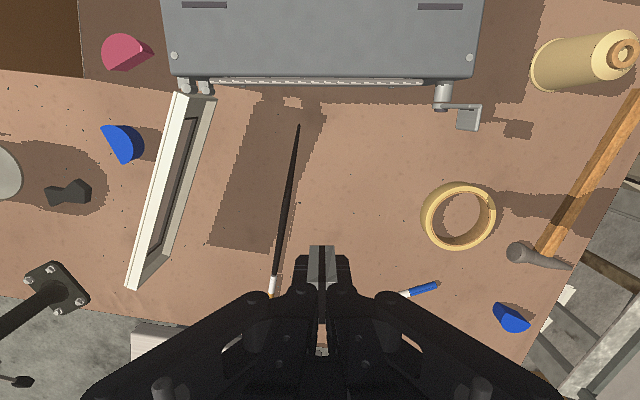

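The tray is home: its face is at -84.4 mm, 4 mm in front of the roof edge at (165–475, 78), and the door bar runs (185,95) to (140,285). Next, computing the door arc while going to the left of the door.

>>> servo_tool --series "1 -0.002 -0.02 0 0 0 0; 1 -0.004 -0.05 0 0 0 0; 1 -0.006 -0.08 0 0 0 0; 1 -0.009 -0.11 0 0 0 0; 1 -0.012 -0.14 0 0 0 0; 1 -0.014 -0.17 0 0 0 0; 1 -0.016 -0.195 0 0 0 0; 1 -0.017 -0.207 0.005 0 0 0; 1 -0.017 -0.209 0.02 0 0 0; 1 -0.017 -0.209 0.03 0 0 0; 1 -0.017 -0.209 0.03 0 0 0"

```text
time_s: 7.38
eef_pos: [0.4163, 0.1086, 0.2237]
eef_rot: [-0.0, 0.995, 0.101, -0.003]
wrist_force: [-0.5, -1.0, -0.5]
opening: -0.0
grasp_force: 0.0
```

```bash
python3 st.py
python3 - <<'E'
from h import *
H=np.array([-.089,.117]); 
o=ctrl.get_obs(); c=ctrl.camera("wrist"); T=np.eye(4); T[:3,:3]=R.from_quat(np.roll(o["eef_rot"],-1)).as_matrix(); T[:3,3]=o["eef_pos"]
Q=cab(cloud(c,T@c["T_tool_cam"])); d=Q[...,:2]-H; r=np.hypot(*np.moveaxis(d,-1,0)); m=(r>.06)&(r<.225)&(abs(Q[...,2]-.114)<.006)&(Q[...,0]<-.1)
th=np.arctan2(-d[...,0],-d[...,1])[m]; print("door",m.sum(),np.percentile(th,[5,50,95]))
th0=np.median(th); p=[]
for t in np.linspace(th0,0.0,36):
    n=np.array([-np.cos(t),np.sin(t)]); dd=np.array([-np.sin(t),-np.cos(t)])
    p.append(H+.14*dd+(.007+.011*abs(n[0])+.014*abs(n[1]))*n)
p=np.array(p); base=p[0]
for k in (0,12,24):
    ref=base if k==0 else p[k-1]; print("ref",ref.round(4)); print("; ".join(f"{a:.3f} {-b:.3f}" for a,b in p[k:k+12]-ref))
E
```

```text
7.38 cab TCP mm [-204.1  209.7  223.7] euler rel cab (xyz) [0.08 0.38 0.04] F [-0.7 -0.9 -0.5] op -0.0 q [-0.02 -0.12  1.98 -0.    1.28  1.35]
door 2522 [1.93310651 2.00102937 2.07625293]
ref [-0.2061  0.1975]
0.000 -0.000; -0.005 0.007; -0.009 0.014; -0.012 0.022; -0.015 0.030; -0.018 0.038; -0.020 0.046; -0.022 0.055; -0.023 0.063; -0.024 0.070; -0.025 0.078; -0.025 0.086
ref [-0.2308  0.1118]
0.000 0.008; 0.001 0.015; 0.003 0.023; 0.004 0.031; 0.006 0.038; 0.009 0.046; 0.012 0.053; 0.016 0.061; 0.020 0.068; 0.024 0.075; 0.029 0.081; 0.034 0.088
ref [-0.1966  0.0241]
0.006 0.006; 0.012 0.012; 0.018 0.017; 0.025 0.023; 0.032 0.027; 0.040 0.032; 0.047 0.035; 0.055 0.039; 0.064 0.042; 0.072 0.044; 0.081 0.046; 0.090 0.047
```

>>> servo_tool --series "1 0 -0.005 0.01 0 0 0; 1 0 -0.006 0.035 0 0 0; 1 0 -0.006 0.065 0 0 0; 1 0 -0.006 0.09 0 0 0; 1 0 -0.006 0.11 0 0 0; 1 0 -0.006 0.118 0 0 0; 1 0 -0.006 0.12 0 0 0; 1 0 -0.006 0.12 0 0 0; 1 0 -0.002 0.12 0 0 0; 1 -0.001 0.003 0.12 0 0 0; 1 -0.002 0.006 0.12 0 0 0; 1 -0.002 0.009 0.12 0 0 0"

```text
time_s: 8.43
eef_pos: [0.419, 0.0987, 0.1081]
eef_rot: [0.0, 0.995, 0.1, 0.001]
wrist_force: [0.0, 0.7, 0.7]
opening: 0.001
grasp_force: 0.0
```

>>> servo_tool --series "1 0 0.003 0 0 0 0; 1 -0.005 0.01 0 0 0 0; 1 -0.009 0.017 0 0 0 0; 1 -0.012 0.025 0 0 0 0; 1 -0.015 0.033 0 0 0 0; 1 -0.018 0.041 0 0 0 0; 1 -0.02 0.049 0 0 0 0; 1 -0.022 0.058 0 0 0 0; 1 -0.023 0.066 0 0 0 0; 1 -0.024 0.073 0 0 0 0; 1 -0.025 0.081 0 0 0 0; 1 -0.025 0.089 0 0 0 0"

```text
time_s: 9.43
eef_pos: [0.4117, 0.0063, 0.1072]
eef_rot: [-0.0, 0.995, 0.101, -0.0]
wrist_force: [0.5, 0.0, -0.2]
opening: 0.001
grasp_force: 0.3
```

```bash
python3 st.py
```

```text
9.43 cab TCP mm [-229.2  110.4  107.2] euler rel cab (xyz) [ 0.01  0.01 -0.01] F [ 0.5 -0.1 -0.2] op 0.0 q [-0.27  0.02  2.12  0.    1.    1.09]
```

>>> servo_tool --series "1 -0.001 0.008 0 0 0 0; 1 0 0.015 0 0 0 0; 1 0.002 0.023 0 0 0 0; 1 0.003 0.031 0 0 0 0; 1 0.005 0.038 0 0 0 0; 1 0.008 0.046 0 0 0 0; 1 0.011 0.053 0 0 0 0; 1 0.015 0.061 0 0 0 0; 1 0.019 0.068 0 0 0 0; 1 0.023 0.075 0 0 0 0; 1 0.028 0.081 0 0 0 0; 1 0.033 0.088 0 0 0 0"

```text
time_s: 10.43
eef_pos: [0.4622, -0.073, 0.1072]
eef_rot: [-0.0, 0.995, 0.101, -0.0]
wrist_force: [-1.1, 0.5, -0.2]
opening: -0.002
grasp_force: 0.2
```

>>> servo_tool --series "1 0.006 0.006 0 0 0 0; 1 0.012 0.012 0 0 0 0; 1 0.018 0.017 0 0 0 0; 1 0.025 0.023 0 0 0 0; 1 0.032 0.027 0 0 0 0; 1 0.04 0.032 0 0 0 0; 1 0.047 0.035 0 0 0 0; 1 0.055 0.039 0 0 0 0; 1 0.062 0.042 0 0 0 0; 1 0.069 0.044 0 0 0 0; 1 0.074 0.045 0 0 0 0; 1 0.077 0.046 0 0 0 0"

```text
time_s: 11.43
eef_pos: [0.5471, -0.1022, 0.1073]
eef_rot: [0.0, 0.995, 0.101, 0.0]
wrist_force: [-0.2, -0.1, 0.7]
opening: -0.002
grasp_force: 0.1
```

```bash
python3 st.py
```

```text
11.43 cab TCP mm [-118.2  -23.   107.3] euler rel cab (xyz) [-0.   -0.01  0.01] F [-0.2 -0.1  0.7] op -0.0 q [-0.4   0.32  1.76  0.    1.06  0.97]
```

>>> servo_tool --series "1 0.002 0 0 0 0 0; 1 0.004 0 0 0 0 0; 1 0.006 0 0 0 0 0; 1 0.007 0 0 0 0 0; 1 0.008 0 0 0 0 0; 1 0.009 0 0 0 0 0; 1 0.009 0 0 0 0 0"

```text
time_s: 12.02
eef_pos: [0.5553, -0.1004, 0.1074]
eef_rot: [0.0, 0.995, 0.101, 0.0]
wrist_force: [-0.2, 0.6, -1.5]
opening: -0.0
grasp_force: 0.0
```

>>> servo_tool --series "1 0.001 0 0 0 0 0; 1 0.001 0 0 0 0 0; 1 0.002 0 0 0 0 0; 1 0.002 0 0 0 0 0; 1 0.003 0 0 0 0 0; 1 0.003 0 0 0 0 0; 1 0.003 0 0 0 0 0"

```text
time_s: 12.6
eef_pos: [0.5569, -0.1001, 0.1072]
eef_rot: [-0.0, 0.995, 0.101, -0.002]
wrist_force: [-7.2, -0.9, 4.6]
opening: 0.002
grasp_force: 3.7
```

```bash
python3 st.py
```

```text
12.6 cab TCP mm [-108.2  -22.9  107.2] euler rel cab (xyz) [0.02 0.17 0.  ] F [-7.2  0.6  4.6] op 0.0 q [-0.39  0.34  1.74 -0.    1.06  0.98]
```

The door stops at TCP x = -108.2 mm, which matches -96 mm less the 12 mm finger offset. Backing off and looking at the door and catch.

>>> servo_tool --series "1 -0.01 0 0 0 0 0; 1 -0.03 0 0 0 0 0; 1 -0.05 0 0 0 0 0; 1 -0.065 0.01 -0.02 0 0 0; 1 -0.075 0.025 -0.05 0 0 0; 1 -0.08 0.045 -0.08 0 0 0; 1 -0.085 0.065 -0.11 0 0 0; 1 -0.085 0.085 -0.135 0 0 0; 1 -0.085 0.1 -0.15 0 0 0; 1 -0.085 0.105 -0.15 0 0 0; 1 -0.085 0.105 -0.15 0 0 0; 1 -0.085 0.105 -0.15 0 0 0"

```text
time_s: 13.6
eef_pos: [0.495, -0.2189, 0.2556]
eef_rot: [-0.001, 0.995, 0.1, -0.001]
wrist_force: [0.6, 0.6, -0.8]
opening: -0.0
grasp_force: 0.0
```

```bash
python3 st.py
python3 - <<'E'
from h import *
o=ctrl.get_obs(); c=ctrl.camera("wrist"); T=np.eye(4); T[:3,:3]=R.from_quat(np.roll(o["eef_rot"],-1)).as_matrix(); T[:3,3]=o["eef_pos"]
cv2.imwrite("pics/w3.png",c["img"][...,::-1])
Q=cab(cloud(c,T@c["T_tool_cam"]))
for y0,y1 in((-.1,-.07),(-.06,0),(0,.06)):
    m=(Q[...,1]>y0)&(Q[...,1]<y1)&(Q[...,2]>.06)&(Q[...,2]<.112)&(Q[...,0]<-.085)&(Q[...,0]>-.13); print("door face",m.sum(),np.median(Q[m][:,0]).round(4))
m=(Q[...,0]<-.100)&(Q[...,0]>-.126)&(Q[...,1]<-.105)&(Q[...,1]>-.17)&(Q[...,2]>.07)&(Q[...,2]<.15)
q=Q[m]; print(m.sum())
for z in range(80,140,6):
    k=(q[:,2]*1000>z)&(q[:,2]*1000<z+6)
    if k.any(): print(z,k.sum(),(np.percentile(q[k],[2,50,98],axis=0)[:,:2]*1000).round(1).tolist())
E
```

```text
13.6 cab TCP mm [-192.6 -126.9  255.6] euler rel cab (xyz) [ 0.12  0.08 -0.02] F [ 0.7  0.5 -0.8] op -0.0 q [-0.64  0.11  1.69  0.    1.35  0.73]
door face 160 -0.0962
door face 99 -0.0965
door face 84 -0.0962
393
80 4 [[-108.6, -118.8], [-107.3, -118.8], [-106.0, -117.9]]
86 71 [[-108.6, -118.6], [-106.0, -110.7], [-100.8, -106.0]]
92 12 [[-105.2, -117.7], [-105.1, -112.2], [-101.1, -109.0]]
98 3 [[-104.4, -111.4], [-103.6, -110.4], [-102.8, -110.3]]
104 14 [[-121.8, -121.2], [-111.1, -121.2], [-102.3, -111.6]]
110 32 [[-122.0, -122.2], [-113.9, -122.1], [-102.0, -112.8]]
116 30 [[-121.8, -123.1], [-111.4, -123.0], [-102.9, -114.0]]
122 29 [[-121.5, -124.8], [-111.7, -123.9], [-102.2, -115.0]]
128 198 [[-122.4, -128.0], [-107.2, -125.6], [-101.2, -116.8]]
```

View pics/w3.png

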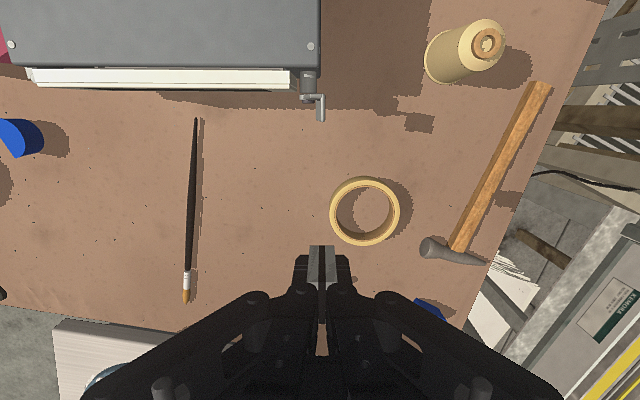

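The door is shut, with its face at x = -96.2 mm along its whole width. The catch plate is at pixel (320,105), its face at y ≈ -121 to -125 mm, leaning about -0.15 rad. Moving to its right side.

>>> servo_tool --series "1 0 0.015 0.01 0 0 0; 1 0 0.03 0.03 0 0 0; 1 0 0.041 0.055 0 0 0; 1 0 0.041 0.08 0 0 0; 1 0 0.041 0.1 0 0 0; 1 0.005 0.041 0.113 0 0 0; 1 0.02 0.041 0.113 0 0 0; 1 0.04 0.041 0.113 0 0 0; 1 0.055 0.041 0.113 0 0 0; 1 0.068 0.041 0.113 0 0 0; 1 0.075 0.041 0.113 0 0 0; 1 0.075 0.041 0.113 0 0 0"

```text
time_s: 14.65
eef_pos: [0.5778, -0.2431, 0.1428]
eef_rot: [-0.001, 0.995, 0.102, -0.001]
wrist_force: [-0.5, 0.4, -0.2]
opening: 0.0
grasp_force: 0.0
```

>>> servo_tool --series "1 0 0 0 0 0 0; 1 0 0 0 0 0 0"

```text
time_s: 14.82
eef_pos: [0.5766, -0.2444, 0.1436]
eef_rot: [-0.0, 0.995, 0.101, -0.001]
wrist_force: [0.2, -0.0, 0.7]
opening: 0.002
grasp_force: 0.0
```

```bash
python3 st.py
```

```text
14.82 cab TCP mm [-117.8 -168.2  143.6] euler rel cab (xyz) [0.06 0.07 0.01] F [ 0.2 -0.1  0.7] op 0.0 q [-0.59  0.41  1.56 -0.    1.17  0.78]
```

>>> servo_tool --series "1 0 -0.008 0 0 0 0; 1 0 -0.016 0 0 0 0; 1 0 -0.022 0 0 0 0; 1 0 -0.027 0 0 0 0; 1 0 -0.032 0 0 0 0; 1 0 -0.037 0 0 0 0; 1 0 -0.042 0 0 0 0; 1 0 -0.047 0 0 0 0; 1 0 -0.051 0 0 0 0; 1 0 -0.055 0 0 0 0; 1 0 -0.06 0.003 0 0 0; 1 0 -0.064 0.005 0 0 0"

```text
time_s: 15.82
eef_pos: [0.5647, -0.1817, 0.1391]
eef_rot: [-0.0, 0.995, 0.101, 0.0]
wrist_force: [0.0, -1.1, 1.0]
opening: 0.005
grasp_force: 0.5
```

```bash
python3 st.py
python3 - <<'E'
from h import *
c=ctrl.camera("scene"); cv2.imwrite("pics/s2.png",cv2.resize(c["img"][160:280,200:360],None,fx=5,fy=5,interpolation=cv2.INTER_CUBIC)[...,::-1])
E
```

```text
15.82 cab TCP mm [-116.9 -104.4  139.1] euler rel cab (xyz) [ 0.   -0.01 -0.01] F [-0.2 -1.1  1. ] op 0.0 q [-0.51  0.35  1.65  0.    1.14  0.86]
```

View pics/s2.png

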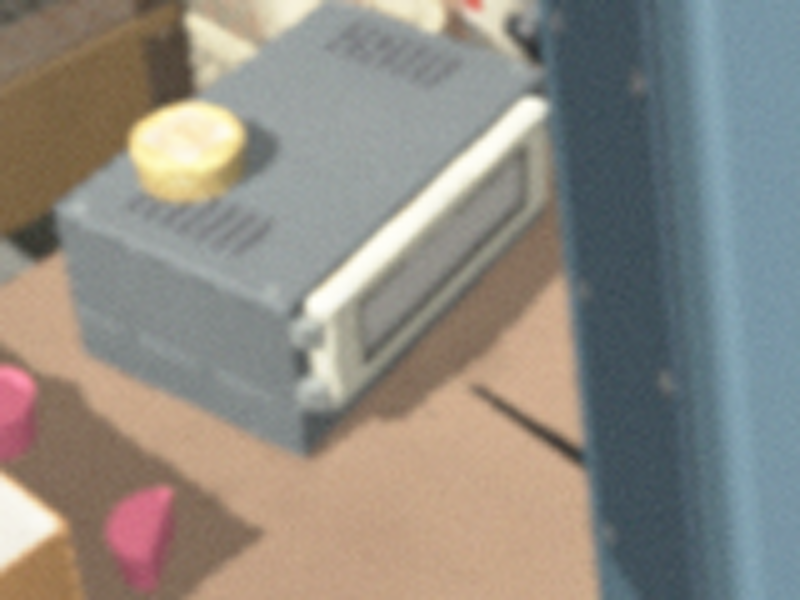

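The scene crop shows the shut door at (430,250), while the arm hides the catch. The force (about 1 N, right and up) fits the finger pushing the catch's plate, so I continue over and down.

>>> servo_tool --series "1 0 -0.002 0.002 0 0 0; 1 0 -0.004 0.004 0 0 0; 1 0 -0.006 0.006 0 0 0; 1 0 -0.007 0.0085 0 0 0; 1 0 -0.009 0.011 0 0 0; 1 0 -0.01 0.014 0 0 0; 1 0 -0.011 0.016 0 0 0; 1 0 -0.012 0.018 0 0 0; 1 0 -0.013 0.02 0 0 0; 1 0 -0.014 0.02 0 0 0; 1 0 -0.014 0.02 0 0 0"

```text
time_s: 16.78
eef_pos: [0.5616, -0.1682, 0.119]
eef_rot: [-0.0, 0.995, 0.101, -0.0]
wrist_force: [0.2, 0.3, -0.2]
opening: -0.003
grasp_force: 0.0
```

```bash
python3 st.py
```

```text
16.78 cab TCP mm [-117.2  -90.6  119. ] euler rel cab (xyz) [ 0.03  0.03 -0.  ] F [ 0.2  0.2 -0.2] op -0.0 q [-0.49  0.36  1.68  0.    1.1   0.88]
```

>>> servo_tool --series "1 0 0 0.001 0 0 0; 1 0 0 0.001 0 0 0; 1 0 0 0.002 0 0 0; 1 0 0 0.002 0 0 0; 1 0 0 0.003 0 0 0; 1 0 0 0.003 0 0 0; 1 0 0 0.003 0 0 0"

```text
time_s: 17.37
eef_pos: [0.5621, -0.1685, 0.1174]
eef_rot: [0.0, 0.995, 0.101, 0.0]
wrist_force: [-2.7, 1.9, 8.9]
opening: 0.004
grasp_force: 4.3
```

```bash
python3 st.py
```

```text
17.37 cab TCP mm [-116.8  -91.   117.4] euler rel cab (xyz) [-0.02 -0.02  0.  ] F [-2.3  2.5  8.9] op 0.0 q [-0.49  0.36  1.68 -0.    1.1   0.88]
```

Firm stop at TCP z = 117.4 mm (level predicted 117.5). Lifting off and checking.

>>> servo_tool --series "1 0 0 -0.01 0 0 0; 1 0 0 -0.03 0 0 0; 1 -0.01 0 -0.06 0 0 0; 1 -0.03 0 -0.09 0 0 0; 1 -0.05 0.01 -0.12 0 0 0; 1 -0.07 0.02 -0.135 0 0 0; 1 -0.08 0.03 -0.14 0 0 0; 1 -0.08 0.03 -0.14 0 0 0; 1 -0.08 0.03 -0.14 0 0 0"

```text
time_s: 18.12
eef_pos: [0.4895, -0.2144, 0.257]
eef_rot: [0.0, 0.995, 0.1, 0.001]
wrist_force: [0.6, -0.2, 0.3]
opening: 0.002
grasp_force: 0.0
```

```bash
python3 st.py
python3 - <<'E'
from h import *
o=ctrl.get_obs(); c=ctrl.camera("wrist"); T=np.eye(4); T[:3,:3]=R.from_quat(np.roll(o["eef_rot"],-1)).as_matrix(); T[:3,3]=o["eef_pos"]
cv2.imwrite("pics/w4.png",c["img"][...,::-1])
Q=cab(cloud(c,T@c["T_tool_cam"]))
for y0,y1 in((-.06,0),(0,.06)):
    m=(Q[...,1]>y0)&(Q[...,1]<y1)&(Q[...,2]>.06)&(Q[...,2]<.112)&(Q[...,0]<-.085)&(Q[...,0]>-.13); print("door face",m.sum(),np.median(Q[m][:,0]).round(4))
m=(Q[...,0]<-.106)&(Q[...,0]>-.125)&(Q[...,1]<-.06)&(Q[...,1]>-.1)&(Q[...,2]>.07)&(Q[...,2]<.15)
q=Q[m]*1000; print(m.sum(),np.percentile(q,[2,50,98],axis=0).round(1)); s=np.polyfit(q[:,1],q[:,2],1); print("plate slope",s)
c=ctrl.camera("top"); a=np.load("top0.npz")["img"].astype(int); d=(abs(c["img"].astype(int)-a).max(-1)>50); d[:, :]&=True
n,l,s,_=cv2.connectedComponentsWithStats(d[90:300,200:450].astype(np.uint8)); print("changed",[list(x) for x in s[1:] if x[4]>12])
E
```

```text
18.12 cab TCP mm [-197.1 -121.4  257. ] euler rel cab (xyz) [-0.05 -0.06 -0.1 ] F [ 0.5 -0.3  0.3] op 0.0 q [-0.64  0.09  1.71  0.    1.34  0.74]
door face 144 -0.0965
door face 142 -0.0949
566 [[-122.4  -92.5   90.2]
 [-114.4  -79.3   91.9]
 [-106.5  -65.9   93.4]]
plate slope [6.59138207e-03 9.24302818e+01]
changed [[np.int32(32), np.int32(51), np.int32(216), np.int32(159), np.int32(10084)], [np.int32(49), np.int32(78), np.int32(101), np.int32(97), np.int32(3137)], [np.int32(147), np.int32(80), np.int32(3), np.int32(5), np.int32(13)], [np.int32(188), np.int32(179), np.int32(61), np.int32(19), np.int32(617)]]
```

View pics/w4.png

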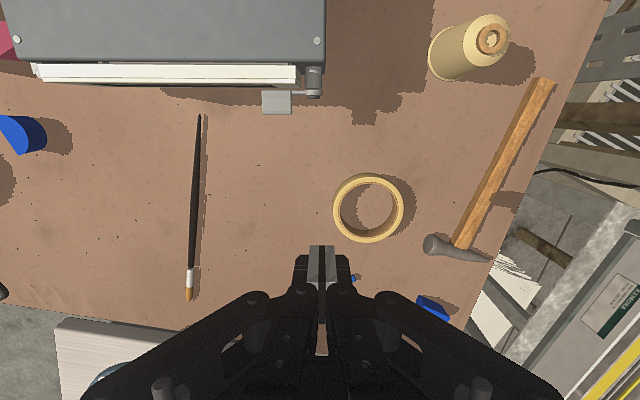

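The catch plate at pixel (276,102) lies level, with slope 0.007 rad and face height 92 mm. The door bar runs straight along (40–295, 73), so it is shut. The brush, tape, thread and hammer are where they were, and the robot touches nothing, so I'm handing in.

```bash
python3 -c "
from bench import ctrl
print(ctrl.hand_in())"
```

```text
the job is handed in; nothing more can be done
None
```

The tray is home, the door is shut and the catch lies level across it. I handed the job in at about 18 s; the hand-in call returned no verdict, and I could not see the heels again once the door was shut.

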